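# Reset the fume-hood extraction valve to two turns open

### The arm

A 6-joint arm with a two-finger parallel gripper is mounted at the origin on the work surface. World frame = base frame: x ahead of the robot, y to its left, z up, the work surface at z = 0. Lengths are in mm, angles in rad, forces in N, time in s.
With the tool pointing down it reaches from about 400 to 925 mm from the base axis. Payload 12.5 kg.
Tool frame: the origin (TCP) lies midway between the tips of the shut fingers; the grasp point (between the pads) lies 19 mm behind it (env.pinch_z is the z of the grasp point in the tool frame, in mm); z points along the fingers, y is the line along which they close (so a half turn about z gives the same grasp; the last joint's range is limited). The gripper opens to 95 mm and grips with 3 to 60 N. Pads are 20 mm wide; open, the fingers measure 119 mm over their backs; the gripper's body (75 mm by 180 mm) begins 59 mm behind the grasp point.
Start: joints at [1.153, 0.491, 1.559, -0, 1.092, -0.106], TCP at [191.716, 594.888, 214.661] pointing down, gripper open.
Joint ranges: [-3.1, 3.1], [-0.84, 2.19], [0.05, 2.79], [-1.13, 4.28], [0.06, 2.93], [-2.69, 2.69]. Speed limits (rad/s): [2.22, 2.22, 2.79, 3.14, 3.14, 3.14].

### API

Orientations are given as [roll, pitch, yaw] about the fixed x, y, z axes, in that order (R = Rz(yaw) Ry(pitch) Rx(roll)).
In Python, from cell import env, eyes gives the robot as it stands.
- The arm moves only by the shell command python3 -m inch 'ROWS'. ROWS is JSON, a list of rows, each a list of 3 entries, a list of its own where there are three numbers: the shift along the tool's x, y, z in units of 60 mm (1.0 is 60 mm), then the turn about the tool's z in units of 5 degrees (1.0 is 5 degrees), then the closure, from -1 (fully open) to 1 (shut). In form: [[[tx, ty, tz], turn, claw], ...]. A call has exactly 10 rows; each row shifts and turns the commanded pose from where the row before left it, along the tool's axes as they then stand; what a row does not reach is not made up. A row lasts 1/8 s, in which the tool goes at most 62.5 mm and 10.7 degrees, less where a joint would pass 70% of its speed; a pose out of reach is approached as far as the arm can. A call is refused whole if a number of a shift passes 1 or a number of a turn 1, either way. A call with a gripper value outside its range is refused whole. The fingers move at their own pace and stop on an object; the grip force is fixed at half the most. Time passes only in rows, so rows that do not move let the fingers close, or fill a call up. It gives the time, the measured TCP pose, the force, the opening and the grip force at its end, in the units of the state.
- env.state(): the state, without advancing time (a new reading comes with each control period).
- eyes.read_camera(name): name is "side" or "top" or "wrist"; returns a dict with "pixels" (400x640x3 uint8, red, green, blue), "fx", "fy", "cx", "cy" (pixels), "extrinsics" (4x4, takes a point from world to camera coordinates). Camera axes: x right, y down, z forward; pixel columns grow to the right and rows downward; lengths in mm; the calibration is good to about 2 mm. A picture is of the moment at which its call begins. There is no depth.
- env.job_done(): hands the job in; it is judged then, once.
Trained networks look in a picture, given as the dict that the camera call returned (one of the last four; its "shot" number tells which), for a name from the list of things; names that differ only in an ending like _2 or _b are one class to them, and where a whole thing is asked for, a point or a joint stands for the part that bears it (a point fixed in the world has none). Each returns a list of dicts, best first, with "score" (0 to 1); they miss things now and then, are a little off and sometimes report something else, mostly with a low value. They report only what shows in the picture. A call takes as long as a camera call.
- eyes.boxes_of(name, picture): "centre" ([row, column] in pixels, amid what is visible of it).
- eyes.cut_out(name, picture): "mask" (400x640 bool, what is visible of it) and "centre" ([row, column] in pixels, amid what is visible of it).
- eyes.spot_point(name, picture): "centre" ([row, column] in pixels: a listed point, or the origin of a listed thing).
The state is a dict: "t": time; "joints": joint angles; "qvel": joint speeds; "tau": joint torques, N m; "eef_pos": TCP position; "tcp_rot": TCP orientation; "ft_force": force on the tool from outside, world axes, zero at the start; "moment": the same for the moment, N m; "opening": opening from 0.0 (shut) to 1.0 (fully open); "grip_force": force on a finger pad.
Only numpy, scipy, OpenCV 4.12 (cv2) and the standard library are available. Lean on these libraries where they do the work, as an engineer would, in place of code of your own. Each camera call takes 0.05 s, during which the arm holds its last target. There are 200 camera calls.

### The job

The extraction valve of the fume hood has to be reset: take the upright handle on the handwheel of the valve that carries the black wedge-shaped hood, screw the wheel clockwise until the valve is shut against its stop, then back it off exactly two full turns. Finish while still gripping the handle there, holding the wheel still so that it cannot creep while I tighten the lock nut. Do not turn the other valve, which ends in a blanking cap, and leave everything else on the bench where it is.

Things in the scene. Friction and masses are not known exactly. Their poses are not given: they have to be found in the camera images.
- hood_wheel (a joint): turn (rad) of the handwheel of the HOOD valve, the one to set, about its vertical axis: 0 = shut against a hard stop; grows counter-clockwise seen from above as it opens (one turn = 6.283, two = 12.566, limit 5 turns). Starts a third to one and three quarter turns open. Stays where it is left: turning takes about 0.1 N m, 2 to 3 N at the handle.
- hood_hub (a point): centre of the top face of the hood wheel's hub, on the wheel's vertical axis, 149 mm above the bench. The wheel is an aluminium ring 103 mm across with three spokes, its rim's top 147 mm above the bench. A bare screw stem 12 mm across stands 5 to 12 mm above the hub up to two turns open, rising 3 mm a turn.
- hood_handle: upright black revolving handle on the hood wheel's rim, 46 mm from its axis: a round barrel 21 mm thick, 55 mm tall, that spins freely on its own pin. Origin: centre of its lower end, 149 mm above the bench; z up, top at 204 mm. Best gripped from above about 30 mm above the origin. When the valve is shut it stands over the side away from the duct.
- hood_valve: the hood valve, fixed to the bench: grey round casting 92 mm across (flange 120 mm) whose side port carries a black ribbed duct and a black wedge-shaped hood, mouth 170 mm wide; the other valve has the same wheel and handle but no hood. Origin: centre of the flange's underside, under the wheel's axis; x along the duct to the hood, which reaches 275 mm out, 81 mm up.
- spare_handle: handle of the OTHER valve, to be left alone: same casting, wheel and handle, but its side port ends in a short duct with a round grey blanking cap and no hood. Origin: centre of the handle's lower end, 149 mm above the bench.
- spare_hub (a point): centre of the top face of the other valve's wheel hub, 149 mm above the bench, on that wheel's axis. The two wheel axes are at least 260 mm apart.
- spool: upright spool of solder wire, 62 mm across, 50 mm high, between or near the two valves; loose, to be left where it is. Origin: centre of its underside
- tweezers: steel tweezers lying flat, 125 mm long; loose, to be left where it is. Origin: centre of its underside
- driver: screwdriver lying flat, 170 mm long; loose, to be left where it is. Origin: centre of its underside
- can: upright aerosol can, 65 mm across, 190 mm high; loose, to be left where it is. Origin: centre of its underside
- cleaner: round tip-cleaner pot with brass wool, 76 mm across, 48 mm high; loose, to be left where it is. Origin: centre of its underside
- tray: open component tray, 90 x 130 mm, 28 mm high; loose, to be left where it is. Origin: centre of its underside

How it is judged:
By the outcome, as a careful person would: the job done as asked, in the order asked, and still so for the second after the job is handed in, while the arm keeps its last pose, push and grip.
It also fails if it takes over 64 s, if anything falls off the work surface, if the arm or the gripper's body presses on something with over 40 N, if the wrist force passes 120 N, or if a joint passes its speed limit or range.

## Working session

There is one attempt and no reset: what is moved stays moved. The work goes in short steps, Python scripts to look and compute and a shell command to move; the robot and the scene stay as the last step left them, time stands still between calls to the robot, and variables do not carry over. Pictures are saved under pics/ and viewed, at most 10 in all, crops included, and the job is handed in when it is done.

```bash
ls; mkdir -p pics
cat > h.py <<'E'
import numpy as np, cv2
from cell import env, eyes
def ray(p, rc):
    E=np.array(p["extrinsics"]); R,t=E[:3,:3],E[:3,3]
    d=R.T@np.array([(rc[1]-p["cx"])/p["fx"],(rc[0]-p["cy"])/p["fy"],1]); return -R.T@t, d
def at_z(p,rc,z):
    o,d=ray(p,rc); return o+d*(z-o[2])/d[2]
def proj(p,X):
    E=np.array(p["extrinsics"]); c=E[:3,:3]@np.array(X)+E[:3,3]; return [p["fy"]*c[1]/c[2]+p["cy"],p["fx"]*c[0]/c[2]+p["cx"]]
def save(p,n): cv2.imwrite("pics/"+n,p["pixels"][:,:,::-1])
E
python3 - <<'E'
from h import *
np.set_printoptions(precision=1,suppress=True)
Z=dict(hood_hub=149,hood_handle=149,hood_valve=0,spare_handle=149,spare_hub=149,spool=0,can=0,tray=0,cleaner=0,tweezers=0,driver=0)
ps={n:eyes.read_camera(n) for n in("top","side")}
for n,p in ps.items():
    save(p,n+"0.png")
    for k,z in Z.items():
        print(n,k,[(np.round(d["score"],2),np.round(d["centre"]),at_z(p,d["centre"],z)[:2]) for d in eyes.spot_point(k,p)[:2]])
s=env.state();print(s)
E
```

```text
pics
top hood_hub [(np.float64(0.76), array([188., 412.]), array([ 494.3, -230.6]))]
top hood_handle [(np.float64(0.65), array([196., 397.]), array([ 472.3, -190.4]))]
top hood_valve [(np.float64(0.95), array([197., 402.]), array([ 502.1, -230. ]))]
top spare_handle [(np.float64(0.58), array([175., 279.]), array([518.5, 109.9]))]
top spare_hub [(np.float64(0.83), array([172., 268.]), array([525.5, 140.1]))]
top spool [(np.float64(0.9), array([209., 315.]), array([459.1,  14.7]))]
top can [(np.float64(0.66), array([161., 167.]), array([588. , 445.6]))]
top tray [(np.float64(0.95), array([234., 472.]), array([ 402. , -427.9]))]
top cleaner [(np.float64(0.82), array([179., 478.]), array([ 561.9, -452.7]))]
top tweezers [(np.float64(0.72), array([238., 303.]), array([374.7,  48. ]))]
top driver [(np.float64(0.77), array([248., 378.]), array([ 354.2, -162.8]))]
side hood_hub [(np.float64(0.76), array([244., 358.]), array([ 494.5, -238.9])), (np.float64(0.17), array([226., 289.]), array([ 333.1, -101.4]))]
side hood_handle [(np.float64(0.55), array([236., 346.]), array([ 472. , -197.9])), 
[... 446 characters left out ...]
[591.5, 461.3]))]
side tray [(np.float64(0.64), array([146., 309.]), array([585., 449.])), (np.float64(0.62), array([338., 355.]), array([ 406.9, -429.3]))]
side cleaner [(np.float64(0.83), array([327., 408.]), array([ 556.1, -451. ]))]
side tweezers [(np.float64(0.58), array([225., 291.]), array([378.2,  46.2]))]
side driver []
{'t': 1.2, 'joints': array([ 1.2,  0.5,  1.6,  0. ,  1.1, -0.1]), 'qvel': array([ 0., -0.,  0.,  0.,  0., -0.]), 'tau': array([ -0. , -61.2, -25.8,   0.1,   0. ,  -0. ]), 'eef_pos': array([191.7, 594.9, 214.7]), 'tcp_rot': array([3.1, 0. , 2.8]), 'ft_force': array([-0.4,  0.2,  0.4]), 'moment': array([ 0., -0.,  0.]), 'grip_force': 0.0, 'opening': 0.9981110846138614}
```

Run:
```python
import cv2,numpy as np
a=cv2.imread("pics/top0.png")[120:270,130:530];b=cv2.imread("pics/side0.png")[120:370,230:470]
cv2.imwrite("pics/t1.png",cv2.resize(a,None,fx=2,fy=2,interpolation=2));cv2.imwrite("pics/s1.png",cv2.resize(b,None,fx=2.4,fy=2.4,interpolation=2))
```

```text
(no output)
```

View pics/t1.png

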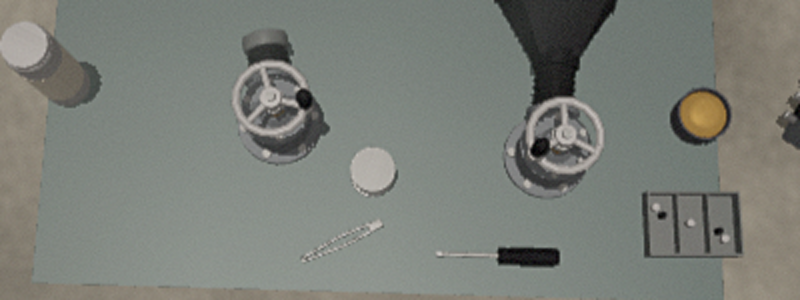

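View pics/s1.png

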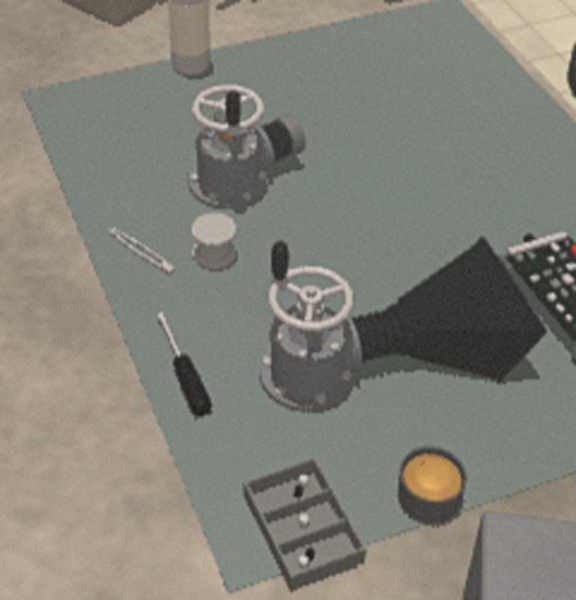

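The hood valve is the right-hand one in the top view (hub at about row 188, col 412; handle at about row 194, col 399). Its duct runs towards +x. The spare valve is at about row 170, col 267. The hood handle is at roughly 119° on the wheel, so the wheel is about 0.83 turn open. I'll lift, square the tool up, and look from close by.

```bash
python3 -c "
from h import *; s=env.state(); print(np.round(s['tcp_rot'],4), s['opening'], env.pinch_z)"
python3 -m inch '[[[0,0,-0.5],-0.8,-1],[[0,0,-0.5],-0.8,-1],[[0,0,-0.3],-0.8,-1],[[0,0,0],-0.8,-1],[[0,0,0],0,-1],[[0,0,0],0,-1],[[0,0,0],0,-1],[[0,0,0],0,-1],[[0,0,0],0,-1],[[0,0,0],0,-1]]'
```

```text
[3.1414 0.     2.8297] 0.9981110846138614 -18.8
t: 2.45
eef_pos: [191.7, 594.9, 292.6]
tcp_rot: [3.142, 0.0, 3.109]
ft_force: [-0.2, 0.9, -0.6]
opening: 1.002
grip_force: 0.0
```

```bash
python3 -m inch '[[[0,-0.3,0],-0.37,-1],[[-0.6,-0.7,0],0,-1],[[-0.6,-0.75,0],0,-1],[[-0.6,-0.75,0],0,-1],[[-0.6,-0.75,0],0,-1],[[-0.6,-0.75,0],0,-1],[[-0.6,-0.75,0],0,-1],[[-0.4,-0.9,0],0,-1],[[0,-0.95,0],0,-1],[[0,-0.95,0],0,-1]]'
python3 -m inch '[[[0,-0.95,0],0,-1],[[0,-0.95,0],0,-1],[[0,-0.95,0],0,-1],[[0,-0.95,0],0,-1],[[0,-0.95,0],0,-1],[[0,-0.5,0],0,-1],[[0,-0.2,0],0,-1],[[0,0,0],0,-1],[[0,0,0],0,-1],[[0,0,0],0,-1]]'
python3 - <<'E'
from h import *
np.set_printoptions(precision=1,suppress=True)
s=env.state();print(s['t'],s['eef_pos'],np.round(s['tcp_rot'],4),s['joints'],s['ft_force'])
for n in("wrist","top","side"):
    p=eyes.read_camera(n); save(p,n+"2.png")
    if n=="wrist": print(np.array(p["extrinsics"]))
    for k,z in dict(hood_hub=149,hood_handle=149).items():
        print(n,k,[(np.round(d["score"],2),np.round(d["centre"]),at_z(p,d["centre"],z)[:2]) for d in eyes.spot_point(k,p)[:2]])
E
```

```text
t: 3.7
eef_pos: [431.0, 140.0, 292.6]
tcp_rot: [3.141, 0.0, 3.141]
ft_force: [0.8, -0.1, 1.6]
opening: 1.001
grip_force: 0.0
t: 4.95
eef_pos: [431.0, -184.2, 292.8]
tcp_rot: [3.142, 0.0, -3.14]
ft_force: [0.3, 1.1, 0.0]
opening: 1.002
grip_force: 0.0
4.95 [ 431.  -184.2  292.8] [ 3.1  0.  -3.1] [-0.5  0.2  1.8  0.   1.1 -2.1] [0.3 1.1 0. ]
[[  -0.     1.     0.   184.8]
 [   1.     0.     0.3 -468.1]
 [   0.3    0.    -1.   345.9]
 [   0.     0.     0.     1. ]]
wrist hood_hub [(np.float64(0.77), array([256., 269.]), array([ 499.8, -235.2]))]
wrist hood_handle [(np.float64(0.74), array([232., 312.]), array([ 474.7, -193. ]))]
top hood_hub []
top hood_handle []
side hood_hub [(np.float64(0.78), array([246., 355.]), array([ 482.7, -244.7]))]
side hood_handle [(np.float64(0.63), array([236., 346.]), array([ 473.8, -200.3])), (np.float64(0.23), array([274., 354.]), array([ 438.1, -336.2]))]
```

View pics/wrist2.png

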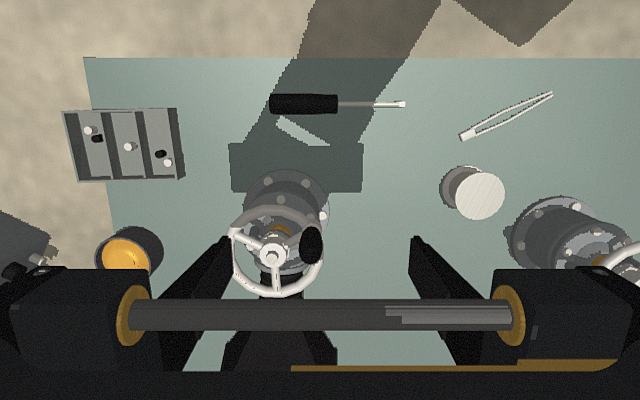

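The wrist view shows the wheel spanning about cols 230–323 and rows 206–297. The hub is near (257, 272), and the handle is at about (245, 312) on its right. I'll check this with an overlay.

Run:
```python
from h import *
from scipy.optimize import least_squares
p=eyes.read_camera("wrist"); im=p["pixels"].astype(int)
# whitish rim pixels
g=im.min(2); m=(g>150)&((im.max(2)-g)<25)
m[:200]=0;m[300:]=0;m[:,:222]=0;m[:,330:]=0
n,l,st,_=cv2.connectedComponentsWithStats(m.astype(np.uint8)); k=1+np.argmax(st[1:,4]); print(st[k])
rc=np.argwhere(l==k); X=np.array([at_z(p,q,143)[:2] for q in rc])
c=np.array([499.,-235])
for _ in range(15):
    r=np.hypot(*(X-c).T); s=X[(r>38)&(r<58)]
    f=least_squares(lambda v:np.hypot(s[:,0]-v[0],s[:,1]-v[1])-v[2],[*c,47],loss="soft_l1"); c=f.x[:2]
print("rim fit",f.x,len(s))
d=eyes.cut_out("hood_handle",p); mk=d[0]["mask"]; print(d[0]["score"],np.argwhere(mk).min(0),np.argwhere(mk).max(0),mk.sum())
v=im.astype(np.uint8)[:,:,::-1].copy()
th=np.linspace(0,6.28,90)
def circ(cx,cy,z,R,col):
    for t in th:
        a=proj(p,[cx+R*np.cos(t),cy+R*np.sin(t),z]); v[int(round(a[0])),int(round(a[1]))]=col
circ(*c,145,51.5,(0,0,255))
H=at_z(p,eyes.spot_point("hood_handle",p)[0]["centre"],149); print("H",H,"r",np.hypot(*(H[:2]-c)),np.degrees(np.arctan2(H[1]-c[1],H[0]-c[0])))
circ(H[0],H[1],149,10.5,(0,255,0)); circ(H[0],H[1],204,10.5,(255,255,0))
cv2.imwrite("pics/ov.png",cv2.resize(v[190:320,200:360],None,fx=4,fy=4,interpolation=0))
```

```text
[ 228  227   96   71 2140]
rim fit [ 500.851848   -231.17680086   44.76643127] 1197
0.69 [227 300] [265 323] 759
H [ 473.21329117 -191.94453142  149.        ] r 47.990215557487645 125.16413241637848
```

View pics/ov.png

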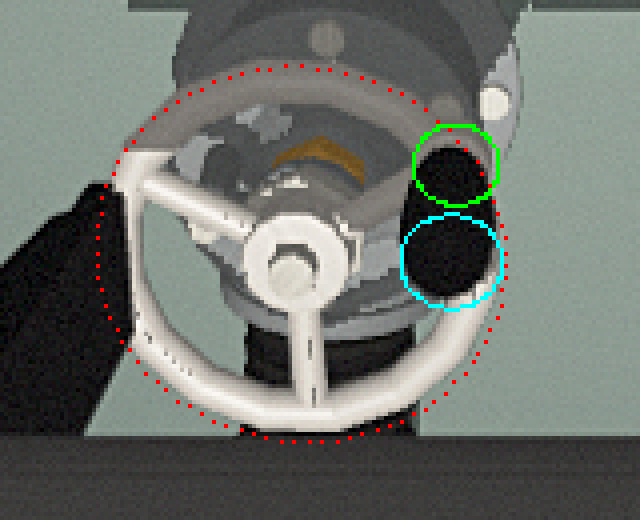

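The overlay fits: the axis is at about (499, -232) and the handle at (473, -192), a radius of about 47 mm. Now I'll grasp it.

```bash
python3 -m inch '[[[-0.35,-0.07,0],0,-1],[[-0.35,-0.06,0],0,-1],[[0,0,0.5],0,-1],[[0,0,0.5],0,-1],[[0,0,0.5],0,-1],[[0,0,0.5],0,-1],[[0,0,0.2],0,-1],[[0,0,0],0,-1],[[0,0,0],0,1],[[0,0,0],0,1]]'
python3 -m inch '[[[0,0,0],0,1],[[0,0,0],0,1],[[0,0,0],0,1],[[0,0,0],0,1],[[0,0,0],0,1],[[0,0,0],0,1],[[0,0,0],0,1],[[0,0,0],0,1],[[0,0,0],0,1],[[0,0,0],0,1]]'
```

```text
t: 6.8
eef_pos: [473.3, -193.2, 161.5]
tcp_rot: [-3.141, 0.001, 3.141]
ft_force: [0.6, -0.1, -0.1]
opening: 0.842
grip_force: 0.0
t: 8.05
eef_pos: [472.9, -193.0, 160.6]
tcp_rot: [3.142, 0.0, 3.141]
ft_force: [0.4, -1.4, 0.0]
opening: 0.218
grip_force: 30.0
```

Gripped: the opening of 0.218 is about 20.7 mm, which matches the barrel. Next is a first clockwise arc of 75°, to check the force and the centre.

```bash
python3 -m inch '[[[-0.18,0.09,0],0,1],[[-0.195,0.04,0],0,1],[[-0.2,-0.01,0],0,1],[[-0.19,-0.065,0],0,1],[[-0.165,-0.11,0],0,1],[[0,0,0],0,1],[[0,0,0],0,1],[[0,0,0],0,1],[[0,0,0],0,1],[[0,0,0],0,1]]'
```

```text
t: 9.3
eef_pos: [528.4, -197.5, 160.6]
tcp_rot: [-3.14, -0.001, -3.141]
ft_force: [-7.6, -10.9, 0.8]
opening: 0.215
grip_force: 30.0
```

```bash
python3 -m inch '[[[-0.1,-0.18,0],0,1],[[-0.09,-0.18,0],0,1],[[-0.04,-0.195,0],0,1],[[0.01,-0.2,0],0,1],[[0.065,-0.19,0],0,1],[[0.11,-0.165,0],0,1],[[0,0,0],0,1],[[0,0,0],0,1],[[0,0,0],0,1],[[0,0,0],0,1]]'; python3 -c "
from h import *
p=eyes.read_camera('wrist');save(p,'w3.png');print(env.state()['ft_force'],env.state()['eef_pos'])"
```

```text
t: 10.55
eef_pos: [531.5, -262.8, 160.6]
tcp_rot: [-3.141, 0.0, -3.142]
ft_force: [-0.6, -3.3, -0.1]
opening: 0.215
grip_force: 30.0
[-1.41563506 -1.18610559  0.52491441] [ 531.54126744 -262.82763412  160.60911692]
```

View pics/w3.png

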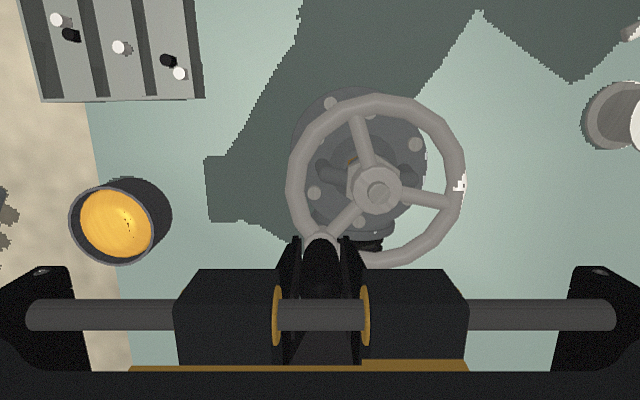

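The wrist view shows the handle in the fingers (row 250, col 320) and the wheel following, with its hub at (190, 378). The forces are small, so I'll continue clockwise.

```bash
python3 -m inch '[[[0.15,-0.135,0],0,1],[[0.18,-0.09,0],0,1],[[0.195,-0.04,0],0,1],[[0.2,0.01,0],0,1],[[0.19,0.065,0],0,1],[[0.165,0.11,0],0,1],[[0.135,0.15,0],0,1],[[0,0,0],0,1],[[0,0,0],0,1],[[0,0,0],0,1]]'
python3 - <<'E'
from h import *
p=eyes.read_camera('wrist')
m=eyes.cut_out("hood_valve",p); print(m[0]["score"] if m else 0)
for n in("top","side"):
    p=eyes.read_camera(n)
    for k in("hood_hub","hood_valve"):
        print(n,k,[(round(d["score"],2),at_z(p,d["centre"],149 if k=="hood_hub" else 0)[:2].round()) for d in eyes.spot_point(k,p)[:1]])
E
```

```text
t: 11.85
eef_pos: [458.9, -257.7, 160.6]
tcp_rot: [3.14, 0.002, 3.14]
ft_force: [10.8, 9.9, -1.7]
opening: 0.216
grip_force: 30.0
0.79
top hood_hub [(0.7, array([ 501., -228.]))]
top hood_valve [(0.63, array([ 489., -227.]))]
side hood_hub [(0.75, array([ 441., -335.]))]
side hood_valve [(0.89, array([ 491., -231.]))]
```

```bash
python3 -m inch '[[[0.02,0.067,0],0,1],[[0.03,0.06,0],0,1],[[0.025,0.062,0],0,1],[[0.019,0.064,0],0,1],[[0,0,0],0,1],[[0,0,0],0,1],[[0,0,0],0,1],[[0,0,0],0,1],[[0,0,0],0,1],[[0,0,0],0,1]]'
```

```text
t: 13.5
eef_pos: [452.8, -243.6, 160.6]
tcp_rot: [3.141, 0.001, 3.141]
ft_force: [6.4, 2.6, -2.7]
opening: 0.219
grip_force: 30.0
```

```bash
python3 -m inch '[[[0.013,0.066,0],0,1],[[0.008,0.067,0],0,1],[[0,0,0],0,1],[[0,0,0],0,1],[[0,0,0],0,1],[[0,0,0],0,1],[[0,0,0],0,1],[[0,0,0],0,1],[[0,0,0],0,1],[[0,0,0],0,1]]'
```

```text
t: 14.75
eef_pos: [451.5, -235.8, 160.6]
tcp_rot: [-3.142, 0.001, 3.141]
ft_force: [5.2, 1.4, -2.6]
opening: 0.218
grip_force: 30.0
```

```bash
python3 -m inch '[[[0,0.067,0],0,1],[[0,0,0],0,1],[[0,0,0],0,1],[[0,0,0],0,1],[[0,0,0],0,1],[[0,0,0],0,1],[[0,0,0],0,1],[[0,0,0],0,1],[[0,0,0],0,1],[[0,0,0],0,1]]'
```

```text
t: 16.0
eef_pos: [451.5, -231.4, 160.6]
tcp_rot: [3.141, -0.0, 3.141]
ft_force: [-0.7, -2.3, -0.4]
opening: 0.215
grip_force: 30.0
```

```bash
python3 -m inch '[[[-0.005,0.067,0],0,1],[[0,0,0],0,1],[[0,0,0],0,1],[[0,0,0],0,1],[[0,0,0],0,1],[[0,0,0],0,1],[[0,0,0],0,1],[[0,0,0],0,1],[[0,0,0],0,1],[[0,0,0],0,1]]'; python3 -c "
from h import *
p=eyes.read_camera('top');save(p,'t4.png');a=p['pixels'][40:260,330:530,::-1];cv2.imwrite('pics/t4c.png',cv2.resize(a,None,fx=2.7,fy=2.7,interpolation=2))"
```

```text
t: 17.25
eef_pos: [451.8, -228.8, 160.6]
tcp_rot: [-3.139, -0.0, -3.141]
ft_force: [-5.0, -13.0, -2.1]
opening: 0.211
grip_force: 30.0
```

View pics/t4c.png

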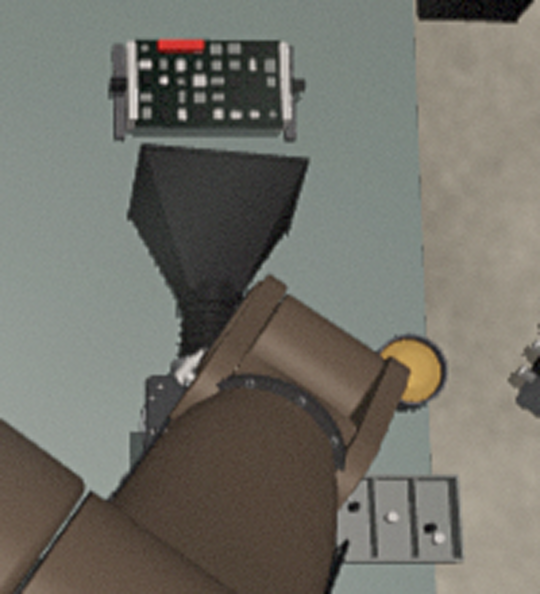

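The top view shows the duct and hood running along about +x, so the shut handle should be near 180°. The force is now rising at that angle, so I'll press once more to confirm the stop.

```bash
python3 -m inch '[[[0,0.035,0],0,1],[[0,0,0],0,1],[[0,0,0],0,1],[[0,0,0],0,1],[[0,0,0],0,1],[[0,0,0],0,1],[[0,0,0],0,1],[[0,0,0],0,1],[[0,0,0],0,1],[[0,0,0],0,1]]'
```

```text
t: 18.55
eef_pos: [451.8, -228.5, 160.7]
tcp_rot: [-3.136, 0.0, -3.141]
ft_force: [-7.0, -25.6, -5.2]
opening: 0.217
grip_force: 30.0
```

That's a firm hard stop: 25 N with 0.3 mm of give. The shut handle position is about (451.5, -229.3), or 177°. Now I'll unload and start counter-clockwise.

```bash
python3 -m inch '[[[0,-0.06,0],0,1],[[-0.016,-0.199,0],0,1],[[-0.067,-0.189,0],0,1],[[-0.113,-0.165,0],0,1],[[-0.152,-0.13,0],0,1],[[-0.181,-0.086,0],0,1],[[-0.197,-0.036,0],0,1],[[0,0,0],0,1],[[0,0,0],0,1],[[0,0,0],0,1]]'
```

```text
t: 19.8
eef_pos: [495.8, -277.8, 160.7]
tcp_rot: [-3.14, 0.002, 3.142]
ft_force: [1.5, -6.4, -1.1]
opening: 0.214
grip_force: 30.0
```

```bash
python3 -m inch '[[[-0.199,0.016,0],0,1],[[-0.189,0.067,0],0,1],[[-0.165,0.113,0],0,1],[[-0.13,0.152,0],0,1],[[-0.086,0.181,0],0,1],[[-0.036,0.197,0],0,1],[[0,0,0],0,1],[[0,0,0],0,1],[[0,0,0],0,1],[[0,0,0],0,1]]'
```

```text
t: 21.05
eef_pos: [543.6, -233.8, 160.6]
tcp_rot: [3.141, -0.0, 3.141]
ft_force: [-2.9, 2.9, 3.3]
opening: 0.216
grip_force: 30.0
```

```bash
python3 -m inch '[[[0.016,0.199,0],0,1],[[0.067,0.189,0],0,1],[[0.113,0.165,0],0,1],[[0.152,0.13,0],0,1],[[0.181,0.086,0],0,1],[[0.197,0.036,0],0,1],[[0,0,0],0,1],[[0,0,0],0,1],[[0,0,0],0,1],[[0,0,0],0,1]]'
```

```text
t: 22.3
eef_pos: [500.2, -185.8, 160.6]
tcp_rot: [-3.14, 0.0, -3.142]
ft_force: [-2.0, -7.3, 0.2]
opening: 0.217
grip_force: 30.0
```

```bash
python3 -m inch '[[[0.199,-0.016,0],0,1],[[0.189,-0.067,0],0,1],[[0.165,-0.113,0],0,1],[[0.13,-0.152,0],0,1],[[0.086,-0.181,0],0,1],[[0.036,-0.197,0],0,1],[[0,0,0],0,1],[[0,0,0],0,1],[[0,0,0],0,1],[[0,0,0],0,1]]'
```

```text
t: 23.55
eef_pos: [451.7, -228.7, 160.6]
tcp_rot: [3.141, -0.001, -3.141]
ft_force: [-2.5, -1.4, 2.1]
opening: 0.216
grip_force: 30.0
```

One turn done with low forces; now the second.

```bash
python3 -m inch '[[[-0.016,-0.199,0],0,1],[[-0.067,-0.189,0],0,1],[[-0.113,-0.165,0],0,1],[[-0.152,-0.13,0],0,1],[[-0.181,-0.086,0],0,1],[[-0.197,-0.036,0],0,1],[[0,0,0],0,1],[[0,0,0],0,1],[[0,0,0],0,1],[[0,0,0],0,1]]'
```

```text
t: 24.8
eef_pos: [495.8, -277.8, 160.7]
tcp_rot: [-3.14, 0.001, 3.141]
ft_force: [2.0, -5.2, -0.5]
opening: 0.216
grip_force: 30.0
```

```bash
python3 -m inch '[[[-0.199,0.016,0],0,1],[[-0.189,0.067,0],0,1],[[-0.165,0.113,0],0,1],[[-0.13,0.152,0],0,1],[[-0.086,0.181,0],0,1],[[-0.036,0.197,0],0,1],[[0,0,0],0,1],[[0,0,0],0,1],[[0,0,0],0,1],[[0,0,0],0,1]]'
```

```text
t: 26.05
eef_pos: [543.6, -233.8, 160.6]
tcp_rot: [3.141, -0.0, 3.141]
ft_force: [-2.4, 1.9, 4.6]
opening: 0.215
grip_force: 30.0
```

```bash
python3 -m inch '[[[0.016,0.199,0],0,1],[[0.067,0.189,0],0,1],[[0.113,0.165,0],0,1],[[0.152,0.13,0],0,1],[[0.181,0.086,0],0,1],[[0.197,0.036,0],0,1],[[0,0,0],0,1],[[0,0,0],0,1],[[0,0,0],0,1],[[0,0,0],0,1]]'
```

```text
t: 27.3
eef_pos: [500.2, -185.8, 160.6]
tcp_rot: [-3.14, 0.0, -3.142]
ft_force: [-2.2, -8.1, -0.8]
opening: 0.218
grip_force: 30.0
```

```bash
python3 -m inch '[[[0.199,-0.016,0],0,1],[[0.189,-0.067,0],0,1],[[0.165,-0.113,0],0,1],[[0.13,-0.152,0],0,1],[[0.086,-0.181,0],0,1],[[0.036,-0.197,0],0,1],[[0,0,0],0,1],[[0,0,0],0,1],[[0,0,0],0,1],[[0,0,0],0,1]]'
python3 - <<'E'
from h import *
p=eyes.read_camera('wrist');save(p,'w5.png')
s=env.state();print(s['t'],s['eef_pos'],s['ft_force'],s['qvel'].round(4))
Z=dict(hood_hub=149,spare_handle=149,spool=0,can=0,tray=0,cleaner=0,tweezers=0,driver=0)
for n in("top","side"):
    q=eyes.read_camera(n)
    for k,z in Z.items(): print(n,k,[(round(d["score"],2),at_z(q,d["centre"],z)[:2].round()) for d in eyes.spot_point(k,q)[:1]])
E
```

```text
t: 28.55
eef_pos: [451.7, -228.7, 160.6]
tcp_rot: [3.141, -0.001, -3.141]
ft_force: [-2.5, -2.3, 1.1]
opening: 0.217
grip_force: 30.0
28.6 [ 451.68935688 -228.7493645   160.58700036] [-3.23005783 -1.28009961  2.59873264] [-0.001   0.0001 -0.      0.0018 -0.0018  0.0019]
top hood_hub [(0.5, array([ 497., -230.]))]
top spare_handle [(0.58, array([526., 113.]))]
top spool []
top can [(0.92, array([586., 451.]))]
top tray [(0.82, array([ 403., -427.]))]
top cleaner [(0.6, array([ 560., -445.]))]
top tweezers []
top driver []
side hood_hub [(0.62, array([ 495., -234.]))]
side spare_handle []
side spool [(0.72, array([473.,  15.]))]
side can [(0.31, array([ 560., -453.]))]
side tray [(0.87, array([ 407., -431.]))]
side cleaner [(0.81, array([ 556., -456.]))]
side tweezers [(0.63, array([372.,  30.]))]
side driver [(0.78, array([ 350., -161.]))]
```

View pics/w5.png

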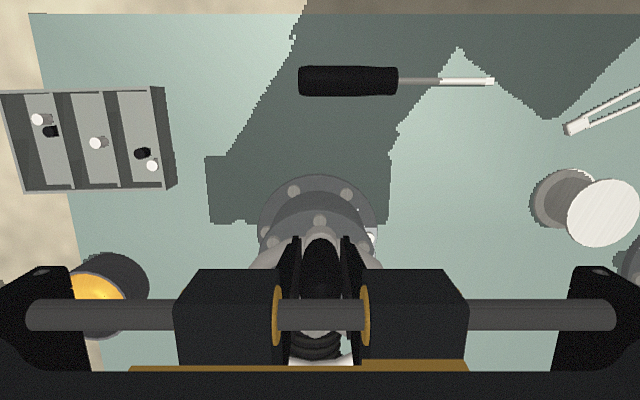

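The handle is still in the fingers (row 255, col 320) and the loose items haven't moved. The wheel is about 0.4 mm (0.5°) short of two turns, judged by the shut reading, so I'll trim it slightly and hand in.

```bash
python3 -m inch '[[[0,-0.007,0],0,1],[[0,0,0],0,1],[[0,0,0],0,1],[[0,0,0],0,1],[[0,0,0],0,1],[[0,0,0],0,1],[[0,0,0],0,1],[[0,0,0],0,1],[[0,0,0],0,1],[[0,0,0],0,1]]' && python3 -c "
from cell import env; print(env.job_done())"
```

```text
t: 30.75
eef_pos: [451.7, -229.1, 160.6]
tcp_rot: [3.141, -0.0, 3.141]
ft_force: [-4.7, 1.5, 3.7]
opening: 0.218
grip_force: 30.0
the job is handed in; nothing more can be done
None
```

The hood valve was screwed shut against its stop and backed off two full turns, to within about a degree by the tool position. The job is handed in with the handle still gripped and held still; I never touched the spare valve, and the loose items looked undisturbed.

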